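Find the puppet's clog and hold it in the vise

TASK

One of the three slide-lid boxes holds the puppet's walnut clog: slide the lids open one after another until you find it. Lift the clog out, lay it on the counter sole down and let go, then take it again by toe and heel, as the jaws need, and set it sole down on the vise's bed, lengthwise along the jaws and in their middle, and push the sliding jaw up until the clog is held between the two jaws without play. Leave the other things on the counter where they are.

Things in the scene. Friction and masses are not known exactly. Their poses are not given: they have to be found in the camera images.
- clog: walnut puppet clog, 60 long (x, toe at +x), 28 wide (y), 30 high at the heel half, 22 at the toe half, flat upright sides and ends, 45 g. Origin: centre of the sole's underside. Lies sole down in one box, lengthwise along the box's x, 2 mm to spare at toe and heel, over 30 free at each side: there only its width can be gripped, and between the jaws only toe and heel
- box_1: one of three like pale wooden boxes, fixed, outside 74 (x) x 118 (y) x 42 high, walls and floor 5 thick. Origin: centre of the underside; x points away from the robot (up to 0.15 rad askew), the way its lid opens. Two thin strips at the sides rise to 48. Their order on the counter differs; two hold only a bell or a bobbin, which may stay
- box_2: one of three like pale wooden boxes, fixed, outside 74 (x) x 118 (y) x 42 high, walls and floor 5 thick. Origin: centre of the underside; x points away from the robot (up to 0.15 rad askew), the way its lid opens. Two thin strips at the sides rise to 48. Their order on the counter differs; two hold only a bell or a bobbin, which may stay
- box_3: one of three like pale wooden boxes, fixed, outside 74 (x) x 118 (y) x 42 high, walls and floor 5 thick. Origin: centre of the underside; x points away from the robot (up to 0.15 rad askew), the way its lid opens. Two thin strips at the sides rise to 48. Their order on the counter differs; two hold only a bell or a bobbin, which may stay
- lid_1 (a joint): lid of box_1: 74 x 107 x 5 thick, lying on the box's rim (its top 47 over the counter); slides along the box's +x, 0 m shut, 0.068 m fully open (it stops there, still on the box); about 1 N moves it and it stays where it is left. Starts 0 to 0.004
- lid_2 (a joint): lid of box_2: 74 x 107 x 5 thick, lying on the box's rim (its top 47 over the counter); slides along the box's +x, 0 m shut, 0.068 m fully open (it stops there, still on the box); about 1 N moves it and it stays where it is left. Starts 0 to 0.004
- lid_3 (a joint): lid of box_3: 74 x 107 x 5 thick, lying on the box's rim (its top 47 over the counter); slides along the box's +x, 0 m shut, 0.068 m fully open (it stops there, still on the box); about 1 N moves it and it stays where it is left. Starts 0 to 0.004
- lip_1 (a point): middle of the near face (facing the box's -x, the side to push) of the lip of lid_1: a bar 44 long (y), 8 thick (x), standing 14 above the lid (top 61 over the counter), near the lid's near edge; this point moves with the lid and is 7 above the lid's top; box axes
- lip_2 (a point): middle of the near face (facing the box's -x, the side to push) of the lip of lid_2: a bar 44 long (y), 8 thick (x), standing 14 above the lid (top 61 over the counter), near the lid's near edge; this point moves with the lid and is 7 above the lid's top; box axes
- lip_3 (a point): middle of the near face (facing the box's -x, the side to push) of the lip of lid_3: a bar 44 long (y), 8 thick (x), standing 14 above the lid (top 61 over the counter), near the lid's near edge; this point moves with the lid and is 7 above the lid's top; box axes
- vise: small dark iron quick vise, fixed; flat bed 36 wide (y), 22 high; both jaws 40 wide (y), tops 58 high. Origin: on the counter under the bed; x points away from the robot (up to 0.35 rad askew), from the near, sliding jaw to the far, fixed jaw, whose gripping face is at x = +20 mm. The held clog has its origin at x = 6, y = 0, z = 22 mm, its length along y, toe either way
- vise_jaw (a joint): sliding jaw, 18 thick (x): at 0 m the jaws stand 52 mm apart; the value grows as it is pushed towards the fixed jaw, the gap being 0.052 m minus the value; about 2 N moves it and it stays where it is left. Starts at 0 to 0.010; on the 28 mm wide clog it stops at about 0.024
- jaw_back (a point): middle of the sliding jaw's near, upright face, the one to push on, 47 above the counter; it moves with the jaw; vise axes
- clear (a point): fixed point on the counter in front of the boxes, middle of a patch kept clear of all things, 80 (x) x 160 (y); a good place to lay the clog
- forearm: bystander: walnut puppet forearm with a peg joint, lying along its x, 138 long, 26 wide, 24 high; origin under its middle block on the counter
- doorknob: bystander: green glass doorknob standing upright, 54 across, 55 high; origin under its foot
- button_1: bystander: round ivory-coloured bone button lying flat, 24 across, 5 thick; origin at the centre of its underside
- button_2: bystander: round ivory-coloured bone button lying flat, 24 across, 5 thick; origin at the centre of its underside
- button_3: bystander: round ivory-coloured bone button lying flat, 24 across, 5 thick; origin at the centre of its underside
- glue_jar: bystander: jar, 52 across, 65 high; origin under its foot
- screwdriver: bystander: screwdriver 160 long lying along its x; origin under its middle

How it is judged:
By the outcome, as a careful person would: the job done as asked, in the order asked, and still so for the second after the job is handed in, with the robot touching nothing.
It also fails if it takes over 72 s, if anything falls off the work surface, if the arm or the gripper's body presses on something with over 40 N, if the wrist force passes 120 N, or if a joint passes its speed limit or range.

ROBOT

A 6-joint arm with a two-finger parallel gripper is mounted at the origin on the work surface. World frame = base frame: x ahead of the robot, y to its left, z up, the work surface at z = 0. Lengths are in mm, angles in rad, forces in N, time in s.
With the tool pointing down it reaches from about 300 to 775 mm from the base axis. Payload 14.6 kg.
Tool frame: the origin (TCP) lies between the finger pads; the fingertips stand 8 mm ahead of it and the grasp point (between the pads) lies 11 mm behind it; z points along the fingers, y is the direction in which the jaws open and shut (so a half turn about z gives the same grasp; the last joint's range is limited). The gripper opens to 94 mm and grips with 3 to 60 N. Pads are 16 mm wide; open, the fingers measure 119 mm over their backs; the gripper's body (75 mm by 177 mm) begins 78 mm behind the grasp point.
Start: joints at [-1.378, 0.3, 1.521, -0, 1.321, -0.067], TCP at [141.281, -531.534, 213.446] pointing down, gripper open.
Joint ranges: [-3.03, 3.03], [-0.79, 2.21], [0.23, 2.52], [-1.04, 4.18], [0, 3.07], [-2.55, 2.55]. Speed limits (rad/s): [2.22, 2.22, 2.57, 3.14, 3.14, 3.14].

INTERFACE

Orientations are given as [roll, pitch, yaw] about the fixed x, y, z axes, in that order (R = Rz(yaw) Ry(pitch) Rx(roll)).
In Python, from cell import manip gives the robot as it stands. The module is installed in compiled form; this text tells all that it offers.
- The arm moves only by the tool send_rows, never from a script. Its argument "series" is a list that holds one entry, the list of rows, each a list of 5 numbers: the opening, from 0 (shut) to 1 (fully open), then the shift along the tool's x, y, z in mm, then the turn about the tool's z in degrees. In form: [[[gripper, dx, dy, dz, roll], ...]]. A call has 1 to 10 rows; each row is the pose to reach, as a shift and turn from the pose commanded when the call began, along the tool's axes at that moment; what a row does not reach only later rows make up. A row lasts 1/10 s, in which the tool goes at most 50 mm and 8.59 degrees, less where a joint would pass 70% of its speed; a pose out of reach is approached as far as the arm can. A call with a gripper value outside its range is refused whole. The fingers move at their own pace and stop on an object; "newtons" is the grip in N (left out, the last holds). Time passes only in rows, so rows that repeat a pose let the fingers close. It gives the time, the measured TCP pose, the force and the opening at its end, in the units of the state.
- manip.read_state(): the state, without advancing time (a new reading comes with each control period).
- manip.camera(name): name is "side" or "top" or "wrist"; returns a dict with "img" (400x640x3 uint8, red, green, blue), "vfov" (degrees; the focal length in pixels is half the picture's height over the tangent of half this angle, whatever the lens; pixels are square), "cx", "cy" (the principal point, pixels), "pose" (4x4, takes a point from camera to world coordinates); the wrist camera has in their place "T_tool_cam" (4x4, takes a point from camera to tool coordinates, whose origin is the TCP and whose axes are the flange's). Camera axes: x right, y down, z forward; pixel columns grow to the right and rows downward; lengths in mm; the calibration is good to about 2 mm. A picture is of the moment at which its call begins: read the wrist's pose just before it. There is no depth.
- manip.sign_off(): hands the job in, once; it reports no verdict.
Trained networks look in a picture, given as the dict that the camera call returned (one of the last four; its "shot" number tells which), for a name from the list of things; names that differ only in an ending like _2 or _b are one class to them, and where a whole thing is asked for, a point or a joint stands for the part that bears it (a point fixed in the world has none). Each returns a list of dicts, best first, with "conf" (0 to 1); they miss things now and then, are a little off and sometimes report something else, mostly with a low value. They report only what shows in the picture. A call takes as long as a camera call.
- manip.find_in(target, picture): "rect" ([left, top, width, height] in pixels, round what is visible of it).
- manip.silhouettes(target, picture): "pixels" (400x640 bool, what is visible of it) and "rect" ([left, top, width, height] in pixels, round what is visible of it).
The state is a dict: "clock": time; "joints": joint angles; "qd": joint speeds; "effort": joint torques, N m; "eef_pos": TCP position; "eef_rot": TCP orientation; "wrist_force": force on the tool from outside, world axes, zero at the start; "moment": the same for the moment, N m; "finger_gap": finger opening in mm.
Only numpy, scipy, OpenCV 4.12 (cv2) and the standard library are available. Lean on these libraries where they do the work, as an engineer would, in place of code of your own. Each camera call takes 0.05 s, during which the arm holds its last target. There are 200 camera calls.

## Working session

There is one attempt and no reset: what is moved stays moved. The work goes in short steps, Python scripts to look and compute and a tool call to move; the robot and the scene stay as the last step left them, time stands still between calls to the robot, and variables do not carry over. Pictures are saved under pics/ and viewed, about 8 in all and at most 12, crops included, and the job is handed in when it is done.

Besides the shell and the picture viewer there is one more tool, called after "Emit:" as name([rows], argument=value, ...), one row to a line, values as JSON. send_rows: Moves the arm, as the interface text tells. Its arguments: {"type":"object","properties":{"series":{"type":"array"},"newtons":{"type":"number"}},"required":["series"]}

```bash
mkdir -p pics; ls; cat > h.py <<'E'
import numpy as np, cv2
from cell import manip
from scipy.spatial.transform import Rotation as R
def toolT(s):
    T=np.eye(4);T[:3,:3]=R.from_euler('xyz',s['eef_rot']).as_matrix();T[:3,3]=s['eef_pos'];return T
def shot(name,save=None):
    s=manip.read_state();p=manip.camera(name)
    p['W']=toolT(s)@np.array(p['T_tool_cam']) if name=='wrist' else np.array(p['pose'])
    if save: cv2.imwrite('pics/'+save,p['img'][:,:,::-1])
    return p
def prm(p):
    f=200/np.tan(np.radians(p['vfov'])/2); return f,p.get('cx',320),p.get('cy',200)
def px2w(p,u,v,z):
    f,cx,cy=prm(p);W=p['W'];d=W[:3,:3]@np.array([(u-cx)/f,(v-cy)/f,1.]);c=W[:3,3]
    return c+d*(z-c[2])/d[2]
def w2px(p,X):
    f,cx,cy=prm(p);c=np.linalg.inv(p['W'])@np.append(X,1);return np.array([cx+f*c[0]/c[2],cy+f*c[1]/c[2]])
def st():
    s=manip.read_state();print({k:np.round(s[k],3).tolist() for k in ('clock','joints','eef_pos','eef_rot','wrist_force','finger_gap')})
E
python3 - <<'E'
from h import *
np.set_printoptions(precision=1,suppress=True)
st()
p=shot('top','top.png'); q=shot('side','side.png')
print({k:v for k,v in p.items() if k!='img'})
for n in ['box_1','lip_1','vise','vise_jaw','forearm','doorknob','button_1','glue_jar','screwdriver']:
    for d in manip.find_in(n,p):
        r=d['rect'];print(n,round(d['conf'],2),np.round(r),px2w(p,r[0]+r[2]/2,r[1]+r[3]/2,0)[:2])
E
```

```text
pics
{'clock': 0.0, 'joints': [-1.378, 0.3, 1.522, -0.0, 1.321, -0.067], 'eef_pos': [141.226, -531.302, 212.878], 'eef_rot': [-3.14, -0.0, 0.26], 'wrist_force': [0.326, -0.116, -0.711], 'finger_gap': 94.073}
{'vfov': 42.417624494579115, 'cx': 326.0546643835318, 'cy': 192.84508479435138, 'pose': array([[   0. ,   -1. ,    0. ,  479.6],
       [  -1. ,   -0. ,   -0. ,   57.3],
       [   0. ,   -0. ,   -1. , 1427.3],
       [   0. ,    0. ,    0. ,    1. ]]), 'shot': 1, 'W': array([[   0. ,   -1. ,    0. ,  479.6],
       [  -1. ,   -0. ,   -0. ,   57.3],
       [   0. ,   -0. ,   -1. , 1427.3],
       [   0. ,    0. ,    0. ,    1. ]])}
box_1 0.8 [383. 146.  46.  32.] [ 641.5 -167. ]
box_1 0.68 [320. 150.  53.  30.] [630.2  -1.2]
box_1 0.61 [262. 160.  45.  31.] [594.3 170.8]
lip_1 0.95 [324. 147.  42.  35.] [629.8   3.1]
lip_1 0.86 [262. 159.  42.  31.] [598.  172.7]
lip_1 0.65 [391. 144.  40.  34.] [ 645.9 -180.8]
lip_1 0.36 [431. 196.  29.  56.] [ 474.2 -279.8]
vise 0.55 [431. 197.  29.  54.] [ 474.2 -279.4]
forearm 0.93 [215. 186.  36.  39.] [508.2 311.4]
forearm 0.55 [270. 230.  15.  14.] [424.8 184.3]
doorknob 0.62 [268. 227.  18.  19.] [425.3 185.5]
doorknob 0.16 [391. 146.  38.  32.] [ 643.2 -176.8]
button_1 0.64 [235. 151.  10.  10.] [646.9 294.5]
button_1 0.61 [434. 127.   9.   7.] [ 733.2 -255.4]
button_1 0.54 [393. 237.   9.   6.] [ 424.5 -148.8]
glue_jar 0.91 [463. 164.  21.  20.] [ 613.8 -355.9]
glue_jar 0.6 [259. 159.  50.  34.] [593.6 170.4]
```

View pics/top.png

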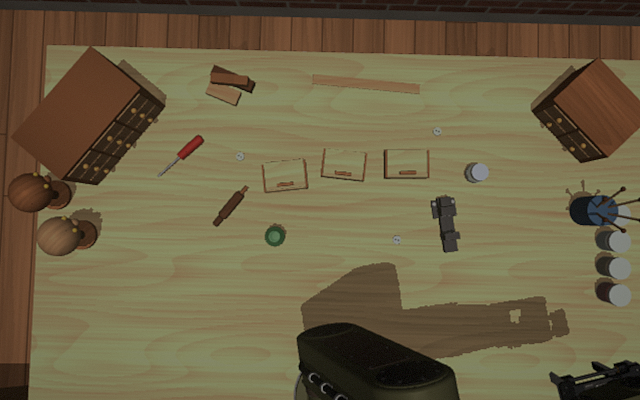

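The top view shows three boxes at about u=285, 344 and 406, v≈165. The vise is at (446,222), the forearm at (231,206), the doorknob at (275,236), the jar at (477,172) and the buttons at (239,156), (436,131) and (396,240). Next I'll check the wrist camera geometry.

```bash
python3 - <<'E'
from h import *
np.set_printoptions(precision=2,suppress=True)
p=shot('wrist','w0.png'); print({k:v for k,v in p.items() if k!='img'})
for uv in [(0,0),(639,0),(0,399),(639,399)]: print(px2w(p,*uv,0))
E
```

```text
{'vfov': 61.36483012050521, 'cx': 316.26398623461705, 'cy': 198.99717359879904, 'T_tool_cam': array([[   0.  ,   -0.97,   -0.23,   65.15],
       [   1.  ,    0.  ,   -0.  ,    0.41],
       [   0.  ,   -0.23,    0.97, -170.47],
       [   0.  ,    0.  ,    0.  ,    1.  ]]), 'shot': 3, 'W': array([[   0.26,   -0.94,   -0.22,  204.36],
       [  -0.97,   -0.25,   -0.06, -515.19],
       [  -0.  ,    0.23,   -0.97,  383.92],
       [   0.  ,    0.  ,    0.  ,    1.  ]])}
[ 236.39 -169.26    0.  ]
[ 404.92 -803.76    0.  ]
[-264.5  -193.46    0.  ]
[  -39.65 -1032.7      0.  ]
```

Emit:
send_rows([
  [[0.5,529,-357,-87,15],[0.5,529,-357,-87,15],[0.5,529,-357,-87,15],[0.5,529,-357,-87,15],[0.5,529,-357,-87,15],[0.5,529,-357,-87,15],[0.5,529,-357,-87,15],[0.5,529,-357,-87,15],[0.5,529,-357,-87,15],[0.5,529,-357,-87,15]],
])

```text
clock: 1.6
eef_pos: [467.2, -157.2, 281.4]
eef_rot: [3.141, -0.001, -0.002]
wrist_force: [0.2, -1.3, -0.1]
finger_gap: 46.8
```

Emit:
send_rows([
  [[0,70,-100,-20,0],[0,70,-100,-20,0],[0,70,-100,-20,0],[0,70,-100,-20,0],[0,70,-100,-20,0]],
])

```text
clock: 2.1
eef_pos: [536.2, -59.3, 300.5]
eef_rot: [3.142, 0.001, -0.001]
wrist_force: [0.1, -0.2, 0.6]
finger_gap: 10.1
```

```bash
python3 - <<'E'
from h import *
np.set_printoptions(precision=1,suppress=True)
st()
p=shot('wrist','w1.png')
for n,z in [('box_1',45),('lip_1',54),('vise',30),('vise_jaw',50),('forearm',12),('button_1',5)]:
    for d in manip.silhouettes(n,p):
        r=d['rect'];m=d['pixels'].astype(np.uint8)
        ys,xs=np.nonzero(m);rr=cv2.minAreaRect(np.c_[xs,ys].astype(np.float32))
        B=np.array([px2w(p,*c,z)[:2] for c in cv2.boxPoints(rr)])
        print(n,round(d['conf'],2),np.round(r),rr,B.mean(0),B.ravel())
E
```

```text
{'clock': 2.1, 'joints': [-0.178, 0.225, 1.414, -0.0, 1.503, 1.394], 'eef_pos': [536.219, -59.342, 300.512], 'eef_rot': [3.142, 0.001, -0.001], 'wrist_force': [0.084, -0.214, 0.597], 'finger_gap': 10.137}
box_1 0.86 [ 79.  87. 120.  75.] ((138.4749298095703, 124.33396911621094), (67.21968078613281, 113.0402603149414), 81.4163818359375) [594.9 160.7] [625.3 230.7 644.7  93.1 565.4  87.5 544.2 231.3]
box_1 0.79 [351.  60. 103.  65.] ((400.5, 91.0), (66.0, 105.0), 90.0) [ 634. -161.] [ 672.1  -96.9  672.  -220.9  595.9 -227.9  596.   -98.5]
lip_1 0.97 [ 83.  88. 100.  73.] ((131.17999267578125, 124.260009765625), (62.225399017333984, 89.66114807128906), 81.8698959350586) [595.3 164.7] [624.5 218.9 638.8 111.8 566.7 108.2 551.2 219.8]
lip_1 0.7 [357.  58.  91.  65.] ((401.4999694824219, 89.99999237060547), (90.99998474121094, 65.99998474121094), 0.0) [ 634.5 -160. ] [ 597.3 -107.3  671.7 -105.3  671.6 -210.4  597.2 -217. ]
lip_1 0.65 [366. 232.  17.  20.] ((373.5, 240.5), (15.0, 15.0), 90.0) [ 447.2 -134.1] [ 457.6 -123.9  457.6 -143.5  436.8 -144.4  436.8 -124.6]
lip_1 0.62 [219.  62.  
[... 779 characters left out ...]
-248. ]
forearm 0.67 [ 20. 145.  53.  82.] ((47.585838317871094, 187.36050415039062), (25.091167449951172, 93.68242645263672), 31.607501983642578) [508.4 315.4] [461.7 373.4 573.7 283.8 556.1 257.8 442.  346.7]
button_1 0.64 [366. 229.  18.  23.] ((373.0, 241.0), (14.0, 14.0), 90.0) [ 428.3 -142.1] [ 439.1 -131.5  439.1 -151.9  417.5 -152.8  417.5 -132.2]
button_1 0.56 [39. 74. 20. 18.] ((49.0, 84.5), (18.0, 17.0), 0.0) [646.6 292.6] [635.9 306.5 657.2 302.5 657.2 278.9 635.9 282.6]
button_1 0.52 [460.   3.  16.  19.] ((467.1000671386719, 13.799999237060547), (16.994115829467773, 20.124608993530273), 26.56505012512207) [ 730.4 -248.9] [ 724.6 -234.2  745.  -243.5  736.4 -263.4  715.8 -254.3]
```

View pics/w1.png

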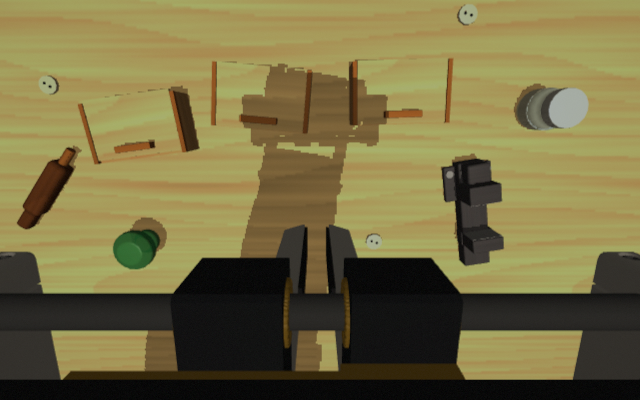

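```bash
python3 - <<'E'
from h import *
np.set_printoptions(precision=1,suppress=True)
im=cv2.imread('pics/w1.png');p=shot('wrist');hsv=cv2.cvtColor(im,cv2.COLOR_BGR2HSV)
m=((hsv[...,0]<15)&(hsv[...,1]>130)&(hsv[...,2]>60)).astype(np.uint8);m[200:]=0;m[:,:75]=0
n,l,s,c=cv2.connectedComponentsWithStats(m)
for i in range(1,n):
    if s[i,4]<60: continue
    ys,xs=np.nonzero(l==i);rr=cv2.minAreaRect(np.c_[xs,ys].astype(np.float32));B=cv2.boxPoints(rr)
    z=61 if s[i,2]>s[i,3] else 48
    W=np.array([px2w(p,*b,z)[:2] for b in B]);e1,e2=W[1]-W[0],W[2]-W[1];e=e1 if np.hypot(*e1)>np.hypot(*e2) else e2
    print(s[i],z,W.mean(0),np.hypot(*e1),np.hypot(*e2),'ang',np.arctan2(e[1],e[0]))
E
```

```text
[445  59   8  63 224] 48 [ 634.9 -218.1] 71.18747333587908 4.415577444813802 ang 0.020280356603603302
[352  61   5  64 261] 48 [ 632.3 -105.3] 4.706254662710689 72.3993088934294 ang -3.1172501459752784
[211  62   5  63 219] 48 [632.2  63.8] 71.67161744815749 4.507947054447582 ang -0.09599685147412212
[303  70   9  63 242] 48 [622.6 -48.8] 72.49526787623498 4.897115662766464 ang -0.08863665025655253
[169  91  18  61 253] 48 [599.8 110.1] 5.173800126700596 72.6344068392866 ang -3.009845563941275
[ 78 104  21  60 208] 48 [585.  222.1] 4.499222319516136 71.64916971761792 ang -3.0080642658279713
[386 110  36   7 212] 61 [ 608.8 -162.9] 41.17956990158034 6.874865816210902 ang -1.5735123250142722
[240 116  36   9 209] 61 [602.    9.7] 7.148656711890807 41.85809694965033 ang -1.670635568359083
[115 143  36  10 202] 61 [569.9 162.6] 43.27001921962246 7.089846678688928 ang -1.4252290403383683
```

Emit:
send_rows([
  [[0,42,-71,242,5.3],[0,42,-71,242,5.3],[0,42,-71,242,5.3],[0,42,-71,242,5.3],[0,42,-71,242,5.3],[0,42,-71,242,5.3],[0,42,-71,242,5.3]],
])

```text
clock: 3.2
eef_pos: [578.4, 11.6, 59.0]
eef_rot: [3.141, 0.001, -0.094]
wrist_force: [-0.4, -0.5, 0.6]
finger_gap: 0.1
```

Emit:
send_rows([
  [[0,10,0,0,0],[0,22,0,0,0],[0,36,0,0,0],[0,50,0,0,0],[0,64,0,0,0],[0,73,0,0,0],[0,78,0,0,0],[0,78,0,0,0]],
])

```text
clock: 4.0
eef_pos: [656.1, 3.5, 62.0]
eef_rot: [3.141, 0.0, -0.095]
wrist_force: [-10.8, -0.3, 9.7]
finger_gap: 0.5
```

Emit:
send_rows([
  [[0,-15,0,-25,0],[0,-50,20,-60,-3],[0,-66,43,-95,-6.6],[0,-66,43,-130,-6.6],[0,-66,43,-130,-6.6]],
])

```text
clock: 4.5
eef_pos: [588.0, -33.6, 197.1]
eef_rot: [3.14, -0.012, 0.019]
wrist_force: [-0.6, -0.4, 0.1]
finger_gap: 0.7
```

```bash
cat > look.py <<'E'
from h import *
import sys
np.set_printoptions(precision=1,suppress=True)
st()
p=shot('wrist',sys.argv[1])
for n in ['clog']:
    for d in manip.silhouettes(n,p):
        ys,xs=np.nonzero(d['pixels'])
        if len(xs)<5: continue
        rr=cv2.minAreaRect(np.c_[xs,ys].astype(np.float32))
        B=np.array([px2w(p,*c,33)[:2] for c in cv2.boxPoints(rr)])
        print(n,round(d['conf'],2),d['rect'],B.mean(0),B.ravel())
E
python3 look.py w2.png
```

```text
{'clock': 4.5, 'joints': [-0.119, 0.393, 1.435, -0.0, 1.302, 1.432], 'eef_pos': [587.99, -33.638, 197.054], 'eef_rot': [3.14, -0.012, 0.019], 'wrist_force': [-0.597, -0.433, 0.129], 'finger_gap': 0.682}
clog 0.89 [256.9, 115.4, 34.4, 65.0] [627.1   6.3] [599.1  24.4 657.6  17.2 655.2 -11.2 596.5  -5.1]
```

View pics/w2.png

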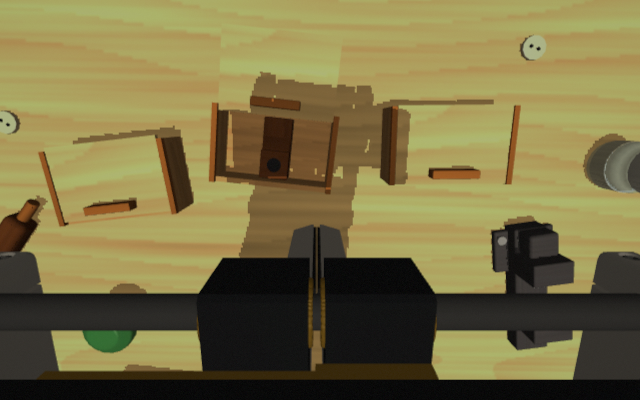

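The picture shows the middle box open and the clog in it at about (277,148), lying fully clear of the lid edge. The heel is on the near side and its lip is at (275,103). I'll grip the clog across its width.

Emit:
send_rows([
  [[0.64,39,-40,50,6.4],[0.64,39,-40,100,6.4],[0.64,39,-40,115,6.4],[0.64,39,-40,115,6.4],[0.64,39,-40,145,6.4],[0.64,39,-40,170,6.4],[0.64,39,-40,180,6.4],[0.64,39,-40,180,6.4]],
])

```text
clock: 5.4
eef_pos: [626.2, 8.2, 13.2]
eef_rot: [-3.141, -0.004, -0.091]
wrist_force: [-4.6, 0.6, 16.9]
finger_gap: 58.5
```

```bash
python3 -c "
from h import *
st()"
```

```text
{'clock': 5.4, 'joints': [-0.045, 0.684, 1.452, 0.0, 1.002, 1.617], 'eef_pos': [626.193, 8.228, 13.206], 'eef_rot': [-3.141, -0.004, -0.091], 'wrist_force': [-4.574, 0.605, 16.934], 'finger_gap': 58.505}
```

Emit:
send_rows([
  [[0.64,0,0,-8,0],[0.2,0,0,-8,0],[0.2,0,0,-8,0],[0.2,0,0,-8,0],[0.2,0,0,-8,0],[0.2,0,0,-8,0],[0.2,0,0,-8,0]],
], newtons=20)

```text
clock: 6.1
eef_pos: [624.5, 8.6, 16.6]
eef_rot: [3.142, 0.0, -0.091]
wrist_force: [-0.6, -0.6, 0.2]
finger_gap: 27.7
```

Emit:
send_rows([
  [[0.2,0,0,-40,0],[0.2,0,0,-80,0],[0.2,-40,3,-90,-8.5],[0.2,-80,6,-90,-17],[0.2,-120,9,-90,-25.5],[0.2,-165,14,-90,-34],[0.2,-165,14,-85,-42.5],[0.2,-165,14,-75,-51],[0.2,-165,14,-65,-59.5],[0.2,-165,14,-55,-68]],
])

```text
clock: 7.1
eef_pos: [459.0, 9.6, 71.6]
eef_rot: [3.141, -0.0, 1.102]
wrist_force: [0.8, 0.2, -0.9]
finger_gap: 28.0
```

Emit:
send_rows([
  [[0.2,0,0,10,-8.5],[0.2,0,0,20,-17],[0.2,0,0,30,-25.5],[0.2,0,0,40,-27],[0.2,0,0,50,-27],[0.2,0,0,56,-27],[0.2,0,0,59.5,-27],[0.2,0,0,59.5,-27]],
])

```text
clock: 7.9
eef_pos: [459.0, 9.6, 12.1]
eef_rot: [-3.141, -0.0, 1.566]
wrist_force: [0.2, 0.9, 0.7]
finger_gap: 28.0
```

Emit:
send_rows([
  [[0.64,0,0,0,0],[0.64,0,0,0,0],[0.64,0,0,0,0],[0.64,0,0,-20,0],[0.9,0,0,-60,8.5],[0.9,-40,0,-100,17],[0.9,-80,0,-130,25.5],[0.9,-80,0,-130,34],[0.9,-80,0,-130,42.5],[0.9,-80,0,-130,51]],
])

```text
clock: 8.9
eef_pos: [458.8, -70.8, 142.8]
eef_rot: [3.141, -0.001, 0.67]
wrist_force: [-0.1, 0.0, -0.0]
finger_gap: 84.6
```

Emit:
send_rows([
  [[0.9,0,0,0,8.5],[0.9,0,0,0,17],[0.9,0,0,0,25.5],[0.9,0,0,0,34],[0.9,0,0,0,39],[0.9,0,0,0,39],[0.9,0,0,0,39]],
])

```text
clock: 9.6
eef_pos: [458.7, -70.4, 142.4]
eef_rot: [3.142, -0.0, -0.001]
wrist_force: [-1.1, 0.1, -0.0]
finger_gap: 84.1
```

```bash
python3 look.py w3.png; python3 - <<'E'
from h import *
E
```

```text
{'clock': 9.6, 'joints': [-0.231, 0.186, 1.839, 0.0, 1.117, 1.341], 'eef_pos': [458.709, -70.379, 142.398], 'eef_rot': [3.142, -0.0, -0.001], 'wrist_force': [-1.144, 0.054, -0.023], 'finger_gap': 84.123}
clog 0.55 [185.5, 174.4, 73.9, 38.9] [462.7   7.9] [478.8  37.1 478.8 -23.3 446.6 -22.1 446.6  40. ]
```

View pics/w3.png

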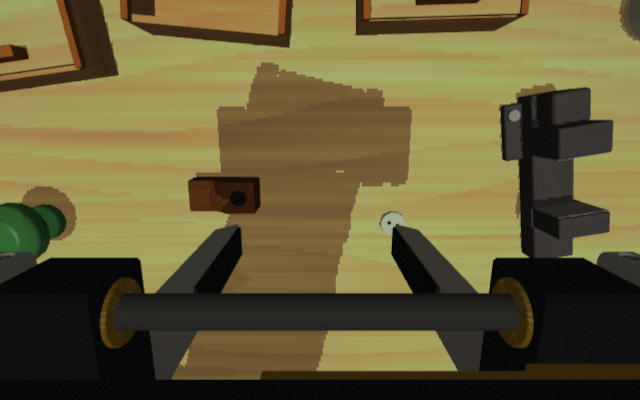

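```bash
python3 - <<'E'
from h import *
np.set_printoptions(precision=1,suppress=True)
p=shot('wrist')
for X in [(459,12)]:
    x,y=X
    for c in [(14,30,0),(14,30,22),(-14,30,22),(-14,0,22),(-14,0,30),(14,0,30),(-14,-30,30),(14,-30,30),(14,-30,0)]: print(c,w2px(p,[x+c[0],y+c[1],c[2]]))
im=cv2.imread('pics/w3.png');cv2.imwrite('pics/w3c.png',np.hstack([cv2.resize(im[155:230,170:280],None,fx=3,fy=3,interpolation=2),cv2.resize(im[75:300,495:620],None,fx=3,fy=3,interpolation=2)[:225*1]]) if 0 else cv2.resize(im[155:230,170:280],None,fx=7,fy=7,interpolation=2))
E
```

```text
(14, 30, 0) [196.4 175.6]
(14, 30, 22) [187.7 179.6]
(-14, 30, 22) [190.5 210.5]
(-14, 0, 22) [224.  210.5]
(-14, 0, 30) [221.5 212.9]
(14, 0, 30) [219.4 181.2]
(-14, -30, 30) [255.9 212.9]
(14, -30, 30) [254.6 181.2]
(14, -30, 0) [260.3 175.5]
```

View pics/w3c.png

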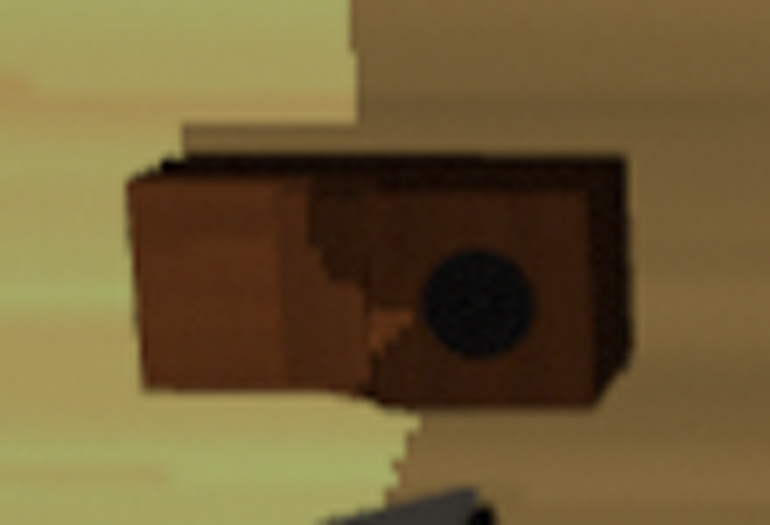

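The clog is where the projection puts it, at (459,12) with the toe toward +y. I'll regrip it by toe and heel.

Emit:
send_rows([
  [[0.9,0,-45,40,0],[0.9,0,-82,60,0],[0.9,0,-82,80,0],[0.9,0,-82,110,0],[0.9,0,-82,127,0],[0.9,0,-82,130,0],[0.9,0,-82,130,0],[0.5,0,-82,130,0],[0.5,0,-82,130,0],[0.5,0,-82,130,0]],
], newtons=20)

```text
clock: 10.75
eef_pos: [459.4, 11.5, 13.0]
eef_rot: [3.142, -0.001, -0.004]
wrist_force: [0.4, 0.3, 0.2]
finger_gap: 64.0
```

Emit:
send_rows([
  [[0.5,0,0,0,0],[0.5,0,0,0,0],[0.5,0,0,-40,0],[0.5,0,0,-80,0],[0.5,-15,40,-120,0],[0.5,-30,88,-150,0],[0.5,-45,136,-180,0],[0.5,-59,184,-190,0],[0.5,-59,232,-190,0],[0.5,-59,272,-190,0]],
])

```text
clock: 11.75
eef_pos: [398.8, -250.4, 203.2]
eef_rot: [3.14, -0.002, -0.004]
wrist_force: [0.9, 0.4, -0.4]
finger_gap: 59.9
```

Emit:
send_rows([
  [[0.5,0,15,0,0],[0.5,0,15,0,0],[0.5,0,15,0,0]],
])

```text
clock: 12.05
eef_pos: [399.3, -262.5, 201.6]
eef_rot: [-3.141, 0.001, -0.004]
wrist_force: [-0.3, -0.6, 0.1]
finger_gap: 60.2
```

```bash
python3 - <<'E'
from h import *
np.set_printoptions(precision=1,suppress=True)
st()
p=shot('wrist','w4.png')
for n in ['vise','vise_jaw','clog']:
    for d in manip.find_in(n,p): print(n,round(d['conf'],2),np.round(d['rect']))
E
```

```text
{'clock': 12.05, 'joints': [-0.658, 0.15, 1.733, 0.0, 1.259, 0.916], 'eef_pos': [399.329, -262.523, 201.552], 'eef_rot': [-3.141, 0.001, -0.004], 'wrist_force': [-0.32, -0.567, 0.139], 'finger_gap': 60.159}
vise 0.82 [290.  22.  72. 160.]
vise_jaw 0.77 [316. 129.  43.  27.]
clog 0.95 [256. 214. 125.  72.]
```

View pics/w4.png

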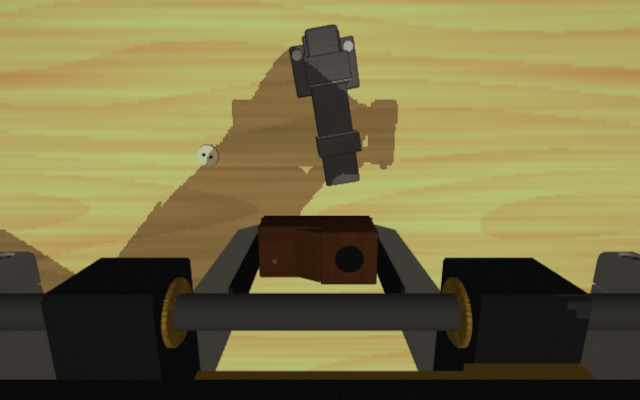

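```bash
python3 -c "
import cv2
im=cv2.imread('pics/w4.png')[20:190,270:390]
im=cv2.convertScaleAbs(im,alpha=2.5)
cv2.imwrite('pics/w4c.png',cv2.resize(im,None,fx=3.5,fy=3.5,interpolation=2))"
```

```text
(no output)
```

View pics/w4c.png

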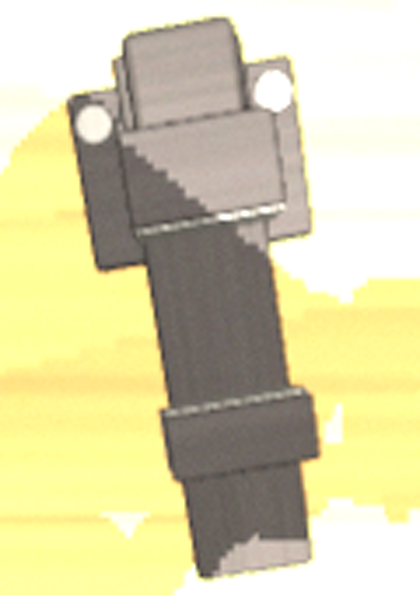

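```bash
python3 - <<'E'
from h import *
np.set_printoptions(precision=2,suppress=True)
p=shot('wrist'); c=lambda x,y,z:px2w(p,270+x/3.5,20+y/3.5,z)[:2]
E={'fix':[(136,235),(285,210)],'slf':[(165,415),(303,393)],'slb':[(175,480),(320,455)]}
M={}
for k,(a,b) in E.items():
    A,B=c(*a,58),c(*b,58);d=A-B;M[k]=(A+B)/2;print(k,A,B,M[k],np.hypot(*d),'yaw',np.arctan2(-d[0],d[1]))
for s in [((152,265),(192,575)),((268,245),(310,560))]:
    A,B=c(*s[0],22),c(*s[1],22);d=A-B;print('bed',A,B,np.arctan2(d[1],d[0]))
print(M['fix']-M['slf'],np.hypot(*(M['fix']-M['slf'])),np.arctan2(*(M['fix']-M['slf'])[::-1]),np.arctan2(*(M['fix']-M['slb'])[::-1]),np.hypot(*(M['fix']-M['slb'])))
E
```

```text
fix [ 493.08 -255.96] [ 499.03 -293.67] [ 496.06 -274.81] 38.17347432933572 yaw 0.15643845903842926
slf [ 448.   -263.27] [ 453.61 -299.38] [ 450.81 -281.33] 36.54047865832959 yaw 0.15418137596618312
slb [ 430.95 -265.91] [ 437.49 -304.29] [ 434.22 -285.1 ] 38.9326310642411 yaw 0.16889736490468266
bed [ 488.15 -259.64] [ 398.4  -271.39] 0.1301550660291594
bed [ 493.52 -292.56] [ 402.94 -306.91] 0.15709162277040117
[45.25  6.51] 45.71646843310069 0.1429228190685049 0.16485861508011257 62.685913405572585
```

Emit:
send_rows([
  [[0.5,40,10,30,-5],[0.5,79,15,70,-9],[0.5,79,15,100,-9],[0.5,79,15,100,-9],[0.5,79,15,100,-9],[0.5,79,15,100,-9],[0.5,79,15,100,-9]],
])

```text
clock: 13.0
eef_pos: [478.7, -279.1, 104.0]
eef_rot: [3.139, -0.002, 0.153]
wrist_force: [-0.0, 0.6, -0.9]
finger_gap: 59.8
```

Emit:
send_rows([
  [[0.5,0,-1.5,20,0],[0.5,0,-1.5,40,0],[0.5,0,-1.5,55,0],[0.5,0,-1.5,62,0],[0.5,0,-1.5,64,0],[0.5,0,-1.5,64,0]],
])

```text
clock: 13.6
eef_pos: [478.3, -277.4, 38.4]
eef_rot: [3.141, -0.0, 0.153]
wrist_force: [0.7, 0.1, -0.5]
finger_gap: 59.8
```

Sole about 4 mm above the bed; lowering the rest in small steps.

Emit:
send_rows([
  [[0.5,0,0,2,0],[0.5,0,0,3,0],[0.5,0,0,4,0],[0.5,0,0,4,0],[0.5,0,0,4,0]],
])

```text
clock: 14.1
eef_pos: [478.3, -277.3, 34.9]
eef_rot: [3.141, -0.001, 0.153]
wrist_force: [-3.5, 0.9, 10.7]
finger_gap: 59.8
```

Emit:
send_rows([
  [[0.85,0,0,0,0],[0.85,0,0,0,0],[0.85,0,0,0,0],[0.85,0,0,-20,0],[0.85,0,0,-60,0],[0.5,-30,0,-100,0],[0,-68,1,-110,0],[0,-68,1,-110,0],[0,-68,1,-110,0],[0,-68,1,-110,0]],
])

```text
clock: 15.1
eef_pos: [411.5, -288.4, 143.4]
eef_rot: [-3.141, 0.0, 0.154]
wrist_force: [0.1, 0.1, -0.1]
finger_gap: 43.3
```

```bash
python3 - <<'E'
from h import *
st();p=shot('wrist')
im=p['img'][:,:,::-1][40:240,200:440]
cv2.imwrite('pics/w5.png',cv2.resize(cv2.convertScaleAbs(im,alpha=1.8),None,fx=3,fy=3,interpolation=2))
E
```

```text
{'clock': 15.1, 'joints': [-0.684, 0.267, 1.735, 0.0, 1.14, 0.733], 'eef_pos': [411.506, -288.405, 143.38], 'eef_rot': [-3.141, 0.0, 0.154], 'wrist_force': [0.105, 0.148, -0.079], 'finger_gap': 43.285}
```

View pics/w5.png

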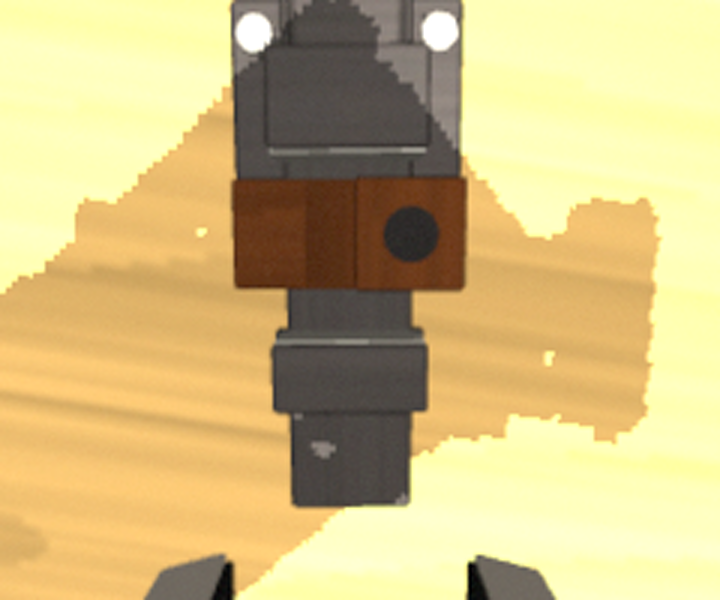

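The clog sits square on the bed, centred (crop u≈350, matching the jaws and bed). Now I'll go down behind the sliding jaw and push.

Emit:
send_rows([
  [[0,0,0,30,0],[0,0,0,60,0],[0,0,0,85,0],[0,0,0,96,0],[0,0,0,96,0],[0,0,0,96,0],[0,8,0,96,0],[0,16,0,96,0],[0,22,0,96,0],[0,28,0,96,0]],
])

```text
clock: 16.15
eef_pos: [439.5, -284.3, 48.2]
eef_rot: [3.141, -0.0, 0.154]
wrist_force: [-2.2, -0.7, 1.9]
finger_gap: 0.3
```

Emit:
send_rows([
  [[0,2,0,0,0],[0,4,0,0,0],[0,5,0,0,0],[0,5,0,0,0]],
])

```text
clock: 16.55
eef_pos: [443.3, -283.5, 47.9]
eef_rot: [-3.141, 0.001, 0.153]
wrist_force: [-5.0, -0.8, 4.6]
finger_gap: 0.5
```

Emit:
send_rows([
  [[0,2,0,0,0],[0,3,0,0,0],[0,3,0,0,0]],
])

```text
clock: 16.85
eef_pos: [443.5, -283.4, 47.8]
eef_rot: [-3.14, 0.007, 0.153]
wrist_force: [-29.5, -4.2, 17.9]
finger_gap: 0.5
```

Emit:
send_rows([
  [[0,-10,0,0,0],[0,-30,0,-20,0],[0,-40,0,-60,0],[0,-40,0,-100,0],[0,-40,0,-100,0],[0,-40,0,-100,0]],
])

```text
clock: 17.45
eef_pos: [407.3, -289.2, 148.1]
eef_rot: [3.141, -0.001, 0.153]
wrist_force: [-1.0, -0.1, -0.5]
finger_gap: 0.3
```

```bash
python3 - <<'E'
from h import *
st();p=shot('wrist');q=shot('top')
im=p['img'][:,:,::-1][20:240,180:460]
a=cv2.resize(cv2.convertScaleAbs(im,alpha=1.8),None,fx=2,fy=2,interpolation=2)
b=cv2.resize(q['img'][:,:,::-1][120:270,200:500],None,fx=1.87,fy=1,interpolation=2)[:, :560]
b=cv2.resize(q['img'][:,:,::-1][115:265,200:500],(560,150))
cv2.imwrite('pics/w6.png',np.vstack([a,b]))
E
```

```text
{'clock': 17.45, 'joints': [-0.691, 0.254, 1.74, 0.0, 1.146, 0.726], 'eef_pos': [407.267, -289.229, 148.133], 'eef_rot': [3.141, -0.001, 0.153], 'wrist_force': [-1.045, -0.149, -0.487], 'finger_gap': 0.343}
```

View pics/w6.png

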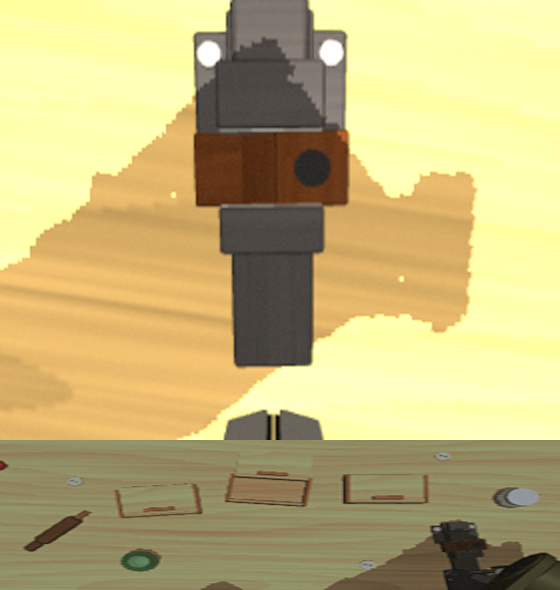

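The clog (crop (271,168)) is held between both jaws with no visible gap, centred and square. The bystanders are where they were, so I'll hand in.

```bash
python3 -c "
from h import *
print(manip.sign_off())"
```

```text
the job is handed in; nothing more can be done
None
```

The clog is held sole down between the vise's two jaws, and I handed the job in at about 17.5 s of the 72 s allowed; no verdict is reported.

- **Finding it:** I slid open the middle box's lid first and the clog was in it, so the other two boxes stayed shut.
- **Regrip:** I lifted the clog by its width, laid it sole down on the counter in front of the boxes (about 459, 12) and let go. I then took it again by toe and heel.
- **Vise:** I set it on the bed along the jaws, released it, and pushed the sliding jaw until it stopped at about 30 N. The jaw stopped within about 1 mm of where I expected it to for a 28 mm wide clog.
- **Last checks:** The final wrist picture shows the clog centred and square with both jaws against it. The gripper is empty and well clear. In the top picture the forearm, doorknob, jar and buttons look where they started; I did not measure them again, and only the screwdriver's tip was in that crop.
- **Small contacts:** The fingertips pressed on the box floor with about 17 N while reaching for the clog, because a commanded height was a few millimetres too low. I corrected that before gripping. Pushing the lid to its stop and setting the clog on the bed each gave about 11 N.

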